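Nip up the bearing retainer of a moped hub with the pin spanner

ROBOT

A 7-joint arm with a two-finger parallel gripper is mounted at the origin on the work surface. World frame = base frame: x ahead of the robot, y to its left, z up, the work surface at z = 0. Lengths are in m, angles in rad, forces in N, time in s.
With the tool pointing down it reaches from about 0.4 to 0.85 m from the base axis. Payload 10.4 kg.
Tool frame: the origin (TCP) lies midway between the tips of the shut fingers; the grasp point (between the pads) lies 19 mm behind it; z points along the fingers, y is the line along which they close (so a half turn about z gives the same grasp; the last joint's range is limited). The gripper opens to 87 mm and grips with 3 to 60 N. Pads are 19 mm wide; open, the fingers measure 117 mm over their backs; the gripper's body (75 mm by 190 mm) begins 51 mm behind the grasp point.
Start: joints at [-1.159, 0.332, -0.065, 1.46, 0.022, 1.35, -0.088], TCP at [0.263, 0.567, 0.223] pointing down, gripper open.
Joint ranges: [-2.6, 2.6], [-0.5, 2.12], [-1.47, 1.34], [0.16, 2.42], [-1.27, 4.41], [0.06, 2.06], [-2.6, 2.6]. Speed limits (rad/s): [2.22, 2.22, 2.79, 2.79, 3.14, 3.14, 3.14].

INTERFACE

Orientations are given as a unit quaternion [x, y, z, w].
In Python, from bench import r gives the robot as it stands.
- The arm moves only by the tool arm_command, never from a script. Its argument "moves" is one flat list of numbers, 4 for each row, row after row: the shift along the tool's x, y, z in cm, then the turn about the tool's z in degrees. A call has 1 to 12 rows; each row shifts and turns the commanded pose from where the row before left it, along the tool's axes as they then stand; what a row does not reach is not made up. A row lasts 1/12 s, in which the tool goes at most 41.7 mm and 7.16 degrees, less where a joint would pass 70% of its speed; a pose out of reach is approached as far as the arm can. A call with a gripper value outside its range is refused whole. "fingers" is the opening in per cent of the stroke, from 0 (shut) to 100 (fully open), set as the call begins (left out, the last holds). The fingers move at their own pace and stop on an object; "squeeze" is the grip in N (left out, the last holds). Time passes only in rows, so rows that do not move let the fingers close. It gives the time, the measured TCP pose, the force, the opening and the grip force at its end, in the units of the state.
- r.read_state(): the state, without advancing time (a new reading comes with each control period).
- r.camera(name): name is "side" or "top"; returns the picture (400x640x3 uint8, red, green, blue); there is no depth.
- r.camera_info(name): a dict with "fx", "fy", "cx", "cy" (pixels), "origin" and "attitude" of the camera in the world. Camera axes: x right, y up, looking along -z (the intrinsics and any distortion apply to the point x, -y, -z); pixel columns grow to the right and rows downward; lengths in m; the calibration is good to about 2 mm. A picture is of the moment at which its call begins. camera_info takes no time and is no camera call.
- r.close_job(): hands the job in; it is judged then, once.
The state is a dict: "time": time; "joint_positions": joint angles; "joint_vel": joint speeds; "joint_torque": joint torques, N m; "ee_pos": TCP position; "eef_rot": TCP orientation; "ft_force": force on the tool from outside, world axes, zero at the start; "torque": the same for the moment, N m; "width": finger opening in m; "grip_force": force on a finger pad.
Only numpy, scipy, OpenCV 4.12 (cv2) and the standard library are available. Lean on these libraries where they do the work, as an engineer would, in place of code of your own. Each camera call takes 0.05 s, during which the arm holds its last target. There are 200 camera calls.

TASK

On the parts stall a moped wheel hub is bolted to its mounting plate with the bearing retainer ring not yet tight. Take the larger T-handled pin spanner from the wooden rack, seat both its pins fully in the ring's holes and turn the ring clockwise until it comes up firm against its shoulder, without ever leaning or wrenching hard on it. Then take the spanner off and stand it back upright in its own hole of the rack, leaving the other goods on the stall where they are.

Things in the scene. Friction and masses are not known exactly. Their poses are not given: they have to be found in the camera images.
- spanner_grip (a point): centre of the grip block (22 x 22 mm, 26 mm tall) at the top of the larger T-handled pin spanner, standing in the rack. A round cross-bar, 10 mm thick, 120 mm long, passes through the block's centre along this point's x; grip the block's flat sides across y, from above, astride the bar. z points up the spanner; half a turn about z changes nothing
- spanner_nose (a point): point on the larger spanner's axis, level with its two pin tips, 63 mm under the grip centre. The pins are 6 mm thick with round noses, stand 8 mm out of the head's underside and 21 mm either side of the axis along x (42 mm apart)
- ring_face (a point): centre of the upper face of the hub's steel retainer ring, 82 mm above the table; z up. The ring is 60 mm across with a 27 mm bore, 10 mm thick, 2 mm proud of the boss round it. Six round holes go through it, 7.6 mm wide, evenly spaced on a 42 mm circle; where they stand is not measured: see or feel for them. With the spanner home its pin tips lie 8 mm below this face
- retainer (a joint): turn of the ring in the hub, rad, growing clockwise seen from above. It starts 0.4 to 0.8 rad short of its shoulder, which is to be felt; the reading does not say where the holes stand. It drags with 0.2 to 0.3 N m and stays where it is left; at the shoulder it stops dead and the torque climbs at once. 0.6 to 1.2 N m is firm, past 2 N m it is wrenched
- rack_bore (a point): centre of the mouth of the larger spanner's round hole in the top of the wooden rack, 32 mm above the table: 54 mm wide, 20 mm deep. The pins hang in it with 3 mm of play all round and the head's ends rest on its rim, at any yaw. The rack is fixed, 84 x 250 x 32 mm, long along this point's y; the hole is 60 mm to +y of its middle
- spanner: the larger spanner, dark steel, about 0.4 kg, 76 mm tall; origin at the nose point. From the top: grip block, round stem (18 mm thick, 30 mm long), flat head (68 mm along x, 30 mm along y, 12 mm thick), two round pins under the head's ends
- hub: the aluminium wheel hub bolted to a steel mounting plate (180 x 180 mm), fixed; origin under the plate's centre, on the ring's axis; z up. Its spoke flange (124 mm across) lies 18 mm below the ring's face
- small_spanner_grip (a point): grip centre of the smaller T-handled pin spanner, of the same pattern with pins 26 mm apart, 74 mm tall, cross-bar 90 mm: it stands in the other hole of the rack, 125 mm from the first hole's centre. Not needed
- bearing: spare ball bearing, 52 mm across and 15 mm thick, lying beside the hub; origin under its centre. Not needed
- wrench: combination wrench 180 mm long lying flat; origin under its middle. Not needed
- speedometer: speedometer, 83 mm across and 54 mm tall, face up; origin under its centre. Not needed
- headlamp: headlamp, 128 mm across and 72 mm tall, glass up; origin under its centre. Not needed
- handgrip: rubber handlebar grip, 118 mm tall and 48 mm across its flange, standing upright; origin under its centre. Not needed
- odds_tray: black tray of small round parts, 110 x 150 x 30 mm; origin under its centre. Not needed
Mind the look-alikes: they are no part of the job. Leave any pink or turquoise look-alike of the spanner alone.

How it is judged:
By the outcome, as a careful person would: the job done as asked, in the order asked, and still so for the second after the job is handed in, with the robot touching nothing.
It also fails if it takes over 72 s, if anything falls off the work surface, if the arm or the gripper's body presses on something with over 40 N, if the wrist force passes 120 N, or if a joint passes its speed limit or range.

## Working session

There is one attempt and no reset: what is moved stays moved. The work goes in short steps, Python scripts to look and compute and a tool call to move; the robot and the scene stay as the last step left them, time stands still between calls to the robot, and variables do not carry over. Pictures are saved under pics/ and viewed, at most 10 in all, crops included, and the job is handed in when it is done.

Besides the shell and the picture viewer there is one more tool, called after "Emit:" as name(argument=value, ...) on one line, values as JSON. arm_command: Moves the arm, as the interface text tells. Its arguments: {"type":"object","properties":{"moves":{"type":"array"},"fingers":{"type":"number"},"squeeze":{"type":"number"}},"required":["moves"]}

```bash
mkdir -p pics; ls
python3 - <<'E'
from bench import r
import cv2
for n in("top","side"):
    cv2.imwrite(f"pics/{n}0.png",r.camera(n)[...,::-1]); print(n,r.camera_info(n))
s=r.read_state(); print(s)
E
```

```text
pics
top {'fx': 461.3443114030244, 'fy': 461.3443114030244, 'cx': 314.27398251433215, 'cy': 200.4235021992909, 'origin': array([ 0.30236544, -0.02961443,  1.08718071]), 'attitude': array([ 0.07683232, -0.07280002, -0.69723063,  0.70898971])}
side {'fx': 504.6297908274766, 'fy': 504.6297908274766, 'cx': 325.52182554875077, 'cy': 201.83480537737117, 'origin': array([-0.14866112, -0.65125219,  0.72176804]), 'attitude': array([ 0.42271652, -0.19023394, -0.34380475,  0.81665175])}
{'time': 0.1, 'joint_positions': array([-1.15859928,  0.33279797, -0.06470014,  1.46085654,  0.02157617,
        1.34992995, -0.08852996]), 'joint_vel': array([ 8.34859212e-04, -2.11428229e-03,  5.88417369e-05, -4.23238670e-03,
        1.45524587e-03,  1.42509436e-03, -3.57496741e-04]), 'joint_torque': array([ 9.43316518e-04, -6.24544430e+01,  2.46202550e-02, -3.90717173e+01,
       -6.14419626e-02,  3.66727402e-02,  7.10610766e-05]), 'ee_pos': array([0.26311228, 0.56652402, 0.22184057]), 'eef_rot': array([ 2.15697811e-01,  9.76459950e-01, -6.37242341e-04, -1.21816212e-04]), 'ft_force': array([ 0.05866233, -0.73457571,  0.13551828]), 'torque': array([-0.00347248,  0.01071098,  0.02717834]), 'grip_force': 0.0, 'width': 0.08675437313664643}
```

View pics/top0.png

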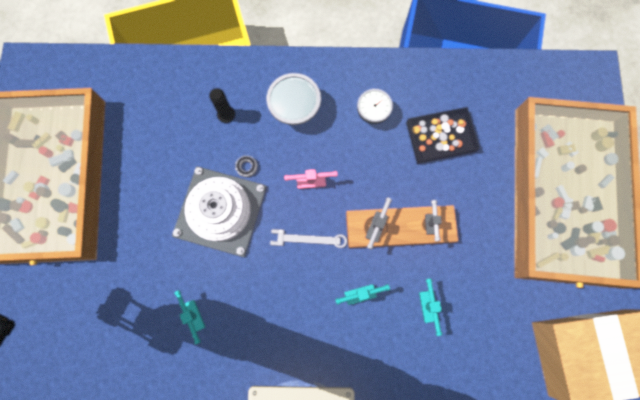

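View pics/side0.png

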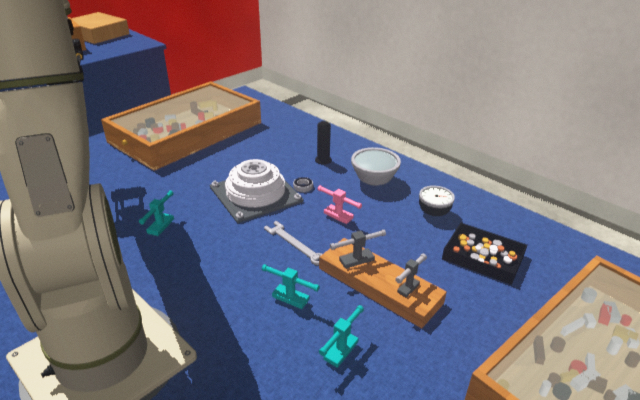

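Top view: the candidates are dark spanners at (378,222), with the longer bar, and at (435,222), plus a pink one at (311,178) and turquoise ones at (363,294), (431,307) and (190,316). I choose the dark one at (378,222) and check it in a close crop. The hub ring is at about (212,205).

```bash
cat > h.py <<'E'
from bench import r
import numpy as np, cv2
from scipy.spatial.transform import Rotation as R
def ray(n,u,v):
    c=r.camera_info(n); d=np.array([(u-c['cx'])/c['fx'],-(v-c['cy'])/c['fy'],-1])
    return c['origin'],R.from_quat(c['attitude']).apply(d)
def at(n,u,v,z):
    o,d=ray(n,u,v); return o+d*(z-o[2])/d[2]
def pix(n,p):
    c=r.camera_info(n); q=R.from_quat(c['attitude']).inv().apply(np.asarray(p)-c['origin'])
    return np.array([c['cx']-c['fx']*q[...,0]/q[...,2],c['cy']+c['fy']*q[...,1]/q[...,2]]).T
def crop(im,x,y,w,h,k): return cv2.resize(im[y:y+h,x:x+w],None,fx=k,fy=k,interpolation=cv2.INTER_CUBIC)
def shot(n,f): 
    im=r.camera(n)[...,::-1].copy(); cv2.imwrite(f"pics/{f}.png",im); return im
E
python3 - <<'E'
from h import *
t=cv2.imread('pics/top0.png');s=cv2.imread('pics/side0.png')
a=crop(t,340,190,130,66,6)[:300]
A=crop(t,345,190,66,64,6);B=crop(t,180,172,66,64,6)
C=crop(s,325,220,66,50,6)[:210*6];D=crop(s,220,150,66,50,6)
A=A[:300];B=B[:300]
out=np.vstack([np.hstack([crop(t,345,195,66,50,6),crop(t,180,180,66,50,6)]),np.hstack([crop(s,325,222,66,50,6),crop(s,220,150,66,50,6)])])
cv2.imwrite('pics/c1.png',out);print(out.shape)
E
```

```text
(600, 792, 3)
```

View pics/c1.png

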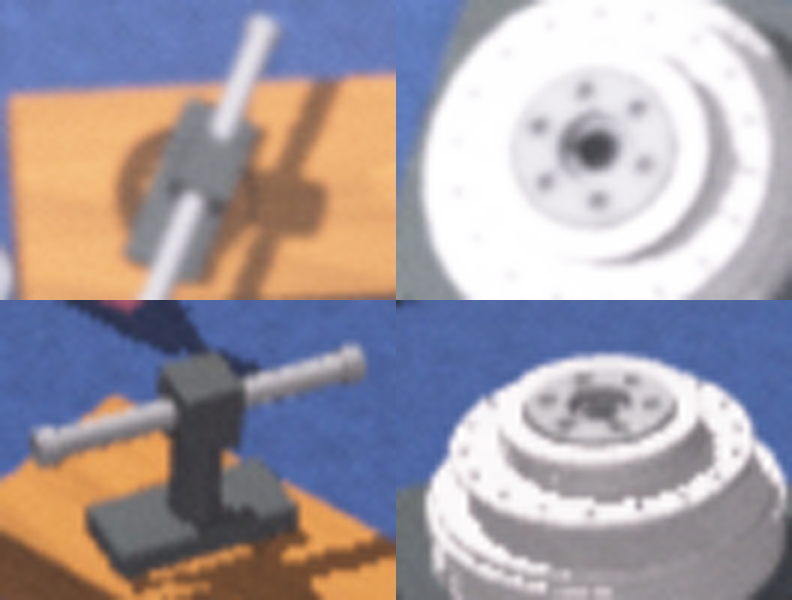

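The crop shows the larger spanner standing in its hole with the bar tilted, and all six ring holes clearly visible around pixel (213,205). Next I fit both.

Run:
```python
from h import *
from scipy.optimize import least_squares
t=cv2.imread('pics/top0.png')
H=np.array([(189,90),(242,107),(249,164),(202,201),(149,182),(144,126)])
g=255-cv2.cvtColor(t,cv2.COLOR_BGR2GRAY).astype(float)
P=[]
for X,Y in H:
    u,v=(X+.5)/6-.5+180,(Y+.5)/6-.5+180
    x0,y0=int(round(u)),int(round(v)); w=g[y0-3:y0+4,x0-3:x0+4]; w=np.clip(w-np.percentile(w,60),0,None)
    yy,xx=np.mgrid[y0-3:y0+4,x0-3:x0+4]; P.append(((w*xx).sum()/w.sum(),(w*yy).sum()/w.sum()))
P=np.array(P);W=np.array([at('top',u,v,.0815) for u,v in P])[:,:2]
c=W.mean(0); d=W-c; a=np.unwrap(np.arctan2(d[:,1],d[:,0]))
print('ring c',c,'rad',np.hypot(*d.T),'ang',np.degrees(np.mod(a,np.pi/3)))
# bar segmentation
hsv=cv2.cvtColor(t,cv2.COLOR_BGR2HSV)
for n,f,box in(('top','top0',(355,190,45,66)),('side','side0',(325,222,66,50))):
    im=cv2.imread(f'pics/{f}.png');x,y,w,h=box;hs=cv2.cvtColor(im,cv2.COLOR_BGR2HSV)[y:y+h,x:x+w]
    m=((hs[...,1]<60)&(hs[...,2]>125)).astype(np.uint8)
    yy,xx=np.nonzero(m); q=np.c_[xx+x,yy+y].astype(float); mu=q.mean(0);_,_,V=np.linalg.svd(q-mu,full_matrices=False)
    s=(q-mu)@V[0]; e=[mu+V[0]*s.min(),mu+V[0]*s.max()]
    E=np.array([at(n,*k,.087 if n=='side' else .089) for k in e])
    print(n,len(q),e,E.round(4),'len',np.linalg.norm(E[1]-E[0]),'mid',E.mean(0),'yaw',np.degrees(np.arctan2(*(E[1]-E[0])[1::-1])))
def fit(q): pass
# rack corners check
m=((hsv[...,0]>5)&(hsv[...,0]<20)&(hsv[...,1]>110)&(hsv[...,2]>110)).astype(np.uint8);m[:, :340]=0;m[:,465:]=0;m[:190]=0;m[260:]=0
(cx,cy),sz,an=cv2.minAreaRect(np.argwhere(m)[:,::-1].astype(np.float32));print('rack',cx,cy,sz,an,at('top',cx,cy,.032))
bx=cv2.boxPoints(((cx,cy),sz,an));print(np.array([at('top',*k,.032) for k in bx]).round(4))
```

```text
ring c [0.50692843 0.20457766] rad [0.02005    0.02114739 0.02064047 0.0207167  0.02045082 0.01830154] ang [11.32149195 14.56344369 11.19274803  8.44963265  7.79541937 13.55772958]
top 550 [array([387.64859886, 196.85906023]), array([365.80065557, 251.33192067])] [[ 0.5279 -0.1844  0.089 ]
 [ 0.4065 -0.1353  0.089 ]] len 0.13099219711754395 mid [ 0.46717797 -0.15985949  0.089     ] yaw 157.965921786891
side 219 [array([385.67466077, 234.11129211]), array([324.22711635, 247.43573942])] [[ 0.5247 -0.1933  0.087 ]
 [ 0.4062 -0.1344  0.087 ]] len 0.1323643916643835 mid [ 0.46547887 -0.16388142  0.087     ] yaw 153.56427824236428
rack 401.5657958984375 226.27244567871094 (35.31486129760742, 108.33794403076172) 87.0390625 [ 0.47164625 -0.22426033  0.032     ]
[[ 0.5044 -0.0972  0.032 ]
 [ 0.5219 -0.3492  0.032 ]
 [ 0.4393 -0.3495  0.032 ]
 [ 0.4223 -0.1015  0.032 ]]
```

Emit:
arm_command(moves=[-2.4, -2.8, 0, 0, -2.4, -2.8, 0, 0, -2.4, -2.8, 0, 0, -2.4, -2.8, 0, 0, -2.4, -2.8, 0, 0, -2.4, -2.8, 0, 0, -2.4, -2.8, 0, 0, -2.4, -2.8, 0, 0, -2.4, -2.8, 0, 0, -2.4, -2.8, 0, 0, -2.4, -2.8, 0, 0, -2.4, -2.8, 0, 0], fingers=100)

```text
time: 1.1
ee_pos: [0.3828, 0.139, 0.2224]
eef_rot: [0.216, 0.976, 0.0, -0.0]
ft_force: [0.4, 0.7, 0.5]
width: 0.0872
grip_force: 0.0
```

Emit:
arm_command(moves=[-2.4, -2.8, 0, 0, -2.4, -2.8, 0, 0, -2.4, -2.8, 0, 0, -2.4, -2.8, 0, 0, -2.4, -2.8, 0, 0, -2.4, -2.8, 0, 0, -2.4, -2.8, 0, 0])

```text
time: 1.68
ee_pos: [0.4526, -0.1096, 0.2226]
eef_rot: [0.216, 0.976, 0.0, 0.0]
ft_force: [1.3, 1.2, -0.2]
width: 0.0872
grip_force: 0.0
```

```bash
cat >> h.py <<'E'
def box(x,y,z0,z1): return np.array([(a*x/2,b*y/2,z) for z in(z0,z1) for a,b in((-1,-1),(1,-1),(1,1),(-1,1))])
def span(p,yaw):  # p = nose xyz, yaw deg -> dict of world pts
    M=R.from_euler('z',yaw,degrees=True); f=lambda q:M.apply(q)+p
    return dict(block=f(box(.022,.022,.050,.076)),head=f(box(.068,.030,.008,.020)),bar=f(np.array([(-.06,0,.063),(.06,0,.063)])),pins=f(np.array([(-.021,0,0),(.021,0,0)])))
def overlay(im,n,p,yaw,x,y,w,h,k):
    o=crop(im,x,y,w,h,k); S=span(np.array(p),yaw)
    T=lambda q:tuple(int(i) for i in ((np.asarray(q)-(x,y)+.5)*k))
    for nm,col in(('block',(0,255,255)),('head',(0,255,0))):
        P=pix(n,S[nm])
        for s in(0,4):
            for i in range(4): cv2.line(o,T(P[s+i]),T(P[s+(i+1)%4]),col,1)
    P=pix(n,S['bar']); cv2.line(o,T(P[0]),T(P[1]),(0,0,255),1)
    return o
E
python3 - <<'E'
from h import *
t=cv2.imread('pics/top0.png');s=cv2.imread('pics/side0.png')
p=(.466,-.162,.024)
a=overlay(t,'top',p,157,352,190,50,66,8);b=overlay(s,'side',p,157,325,222,66,50,6)
b=cv2.copyMakeBorder(b,0,a.shape[0]-b.shape[0],0,0,0)
cv2.imwrite('pics/c2.png',np.hstack([a,b]))
E
```

```text
(no output)
```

View pics/c2.png

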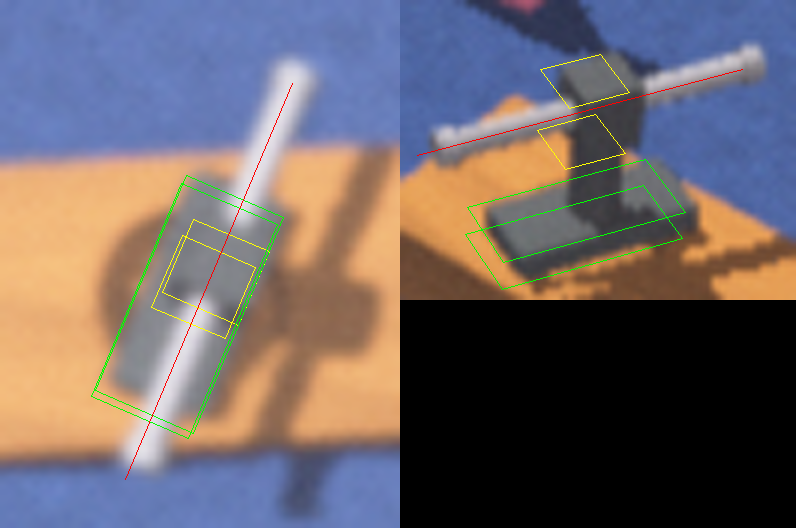

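Run:
```python
from h import *
from scipy.optimize import least_squares
def res(q,cams,out=False):
    S=span(np.array([q[0],q[1],.024]),q[2]);e=[]
    if 't' in cams:
        m=(np.array([(295,72),(143,455)])+.5)/8-.5+(352,190); P=pix('top',S['bar']); P=P[np.argsort(P[:,1])]; e.append(P-m)
        c=(np.array([(190,175),(297,207),(215,415),(110,380)])+.5)/8-.5+(352,190); e.append((pix('top',S['head'][4:]).mean(0)-c.mean(0))[None]*2)
    if 's' in cams:
        m=(np.array([(40,142),(355,60)])+.5)/6-.5+(325,222); P=pix('side',S['bar']); P=P[np.argsort(P[:,0])]; e.append(P-m)
        # block top near corners: 
    return np.vstack(e).ravel()
for c in('t','s','ts'):
    o=least_squares(res,[.466,-.162,157],args=(c,),x_scale=[.01,.01,5]); print(c,o.x.round(4),res(o.x,c).round(1))
```

```text
t [  0.4696  -0.1656 158.082 ] [ 0.7 -0.3 -0.1  1.6 -0.3 -0.7]
s [  0.4749  -0.1624 157.6284] [-0.5  0.3  0.5 -0.4]
ts [  0.4705  -0.1652 157.8707] [ 0.6 -0.7 -0.4  1.2 -0.6 -1.4 -0.9  2.1  0.2  1.1]
```

Emit:
arm_command(moves=[-2, -2.1, 0, -1.5, -2, -2.1, 0, -1.4, 0, 0, 3, 0, 0, 0, 3, 0, 0, 0, 3, 0, 0, 0, 0, 0])

```text
time: 2.18
ee_pos: [0.4687, -0.1617, 0.1277]
eef_rot: [0.191, 0.982, -0.001, -0.004]
ft_force: [-1.1, 0.1, -0.7]
width: 0.087
grip_force: 0.0
```

Run:
```python
from h import *
st=r.read_state();print(st['ee_pos'].round(4),R.from_quat(st['eef_rot']).as_matrix()[:,0].round(4),st['joint_positions'].round(2))
s=shot('side','side1');t=shot('top','top1')
a=crop(s,290,140,132,100,6)
cv2.imwrite('pics/c3.png',a)
```

```text
[ 0.4687 -0.1617  0.1277] [-0.927   0.3749  0.0076] [-0.44  0.15  0.74  1.94 -0.11  1.1   1.53]
```

View pics/c3.png

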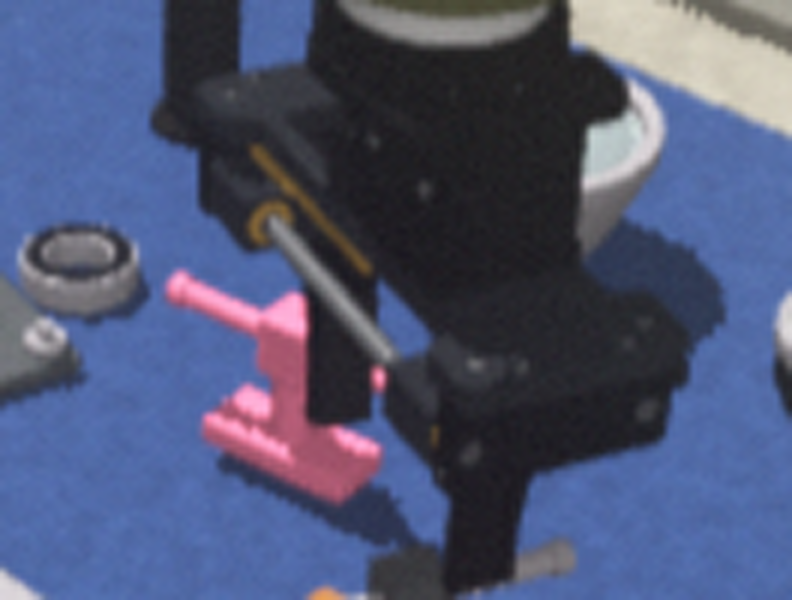

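The side crop shows the gripper above the larger spanner, with its finger tips at about (347,210) and (370,237). I compare this with the projected TCP to get the camera's bias.

Run:
```python
from h import *
st=r.read_state();M=R.from_quat(st['eef_rot']).as_matrix();p=st['ee_pos']
print(pix('side',np.array([p+M[:,1]*.051,p-M[:,1]*.051])),pix('side',p))
print(at('side',358.3,223.5,p[2])-p, p)
```

```text
[[346.69636654 206.75097952]
 [370.76634663 235.8141849 ]] [358.26599166 220.72067911]
[-6.74770843e-03 -5.88726749e-03 -2.77555756e-17] [ 0.47149529 -0.16243709  0.13260917]
```

Emit:
arm_command(moves=[0, -0.2, 1.5, 0, 0, 0, 2, 0, 0, 0, 1.5, 0, 0, 0, 1, 0, 0, 0, 0.5, 0, 0, 0, 0, 0, 0, 0, 0, 0])

```text
time: 2.87
ee_pos: [0.472, -0.1644, 0.0686]
eef_rot: [0.191, 0.982, 0.0, 0.001]
ft_force: [0.9, -0.5, 0.3]
width: 0.0871
grip_force: 0.0
```

Emit:
arm_command(moves=[0, 0, 0, 0, 0, 0, 0, 0, 0, 0, 0, 0, 0, 0, 0, 0, 0, 0, 0, 0, 0, 0, 0, 0, 0, 0, 0, 0, 0, 0, 0, 0], fingers=0, squeeze=30)

```text
time: 3.53
ee_pos: [0.4713, -0.1642, 0.0675]
eef_rot: [0.191, 0.982, 0.0, -0.0]
ft_force: [0.0, -0.2, -0.1]
width: 0.0418
grip_force: 0.0
```

Run:
```python
from h import *
st=r.read_state();print({k:np.round(st[k],4) for k in('time','ee_pos','eef_rot','ft_force','torque','width','grip_force')})
```

```text
{'time': np.float64(3.5333), 'ee_pos': array([ 0.4713, -0.1642,  0.0675]), 'eef_rot': array([ 0.1909,  0.9816,  0.    , -0.    ]), 'ft_force': array([ 0.0392, -0.2328, -0.0924]), 'torque': array([-0.0328, -0.0244,  0.016 ]), 'width': np.float64(0.0418), 'grip_force': np.float64(0.0)}
```

Emit:
arm_command(moves=[0, 0, 0, 0, 0, 0, 0, 0, 0, 0, 0, 0, 0, 0, 0, 0, 0, 0, 0, 0, 0, 0, 0, 0, 0, 0, 0, 0])

```text
time: 4.12
ee_pos: [0.4712, -0.1643, 0.0675]
eef_rot: [0.191, 0.982, -0.0, -0.0]
ft_force: [-0.5, -1.1, -0.8]
width: 0.0218
grip_force: 29.8
```

Emit:
arm_command(moves=[0, 0, 0, 0, 0, 0, 0, 0], squeeze=60)

```text
time: 4.28
ee_pos: [0.4712, -0.1643, 0.0675]
eef_rot: [0.191, 0.982, 0.0, -0.0]
ft_force: [-0.6, -0.7, -0.5]
width: 0.0213
grip_force: 59.7
```

Run:
```python
from h import *
st=r.read_state();print({k:np.round(st[k],4) for k in('time','ee_pos','eef_rot','ft_force','torque','width','grip_force')})
```

```text
{'time': np.float64(4.2833), 'ee_pos': array([ 0.4712, -0.1643,  0.0675]), 'eef_rot': array([ 0.1909,  0.9816,  0.    , -0.    ]), 'ft_force': array([-0.6012, -0.6603, -0.4916]), 'torque': array([-0.1899, -0.0315, -0.0203]), 'width': np.float64(0.0213), 'grip_force': np.float64(59.7101)}
```

Emit:
arm_command(moves=[0, 0, -0.5, 0, 0, 0, -1, 0, 0, 0, -2, 0, 0, 0, -2.5, 0, 0, 0, -3, 0, 0, 0, -3, 0, 0, 0, -1, 0, 0, 0, 0, 0])

```text
time: 4.95
ee_pos: [0.4727, -0.1646, 0.2002]
eef_rot: [0.191, 0.982, 0.001, 0.002]
ft_force: [1.6, 0.1, -3.9]
width: 0.0217
grip_force: 59.7
```

Emit:
arm_command(moves=[0.5, 1.5, 0, 0, 1, 3, 0, 0, 1, 3.5, 0, 0, 1, 3.5, 0, 0, 1, 3.5, 0, 0, 1, 3.5, 0, 0, 1, 3.5, 0, 0, 1, 3.5, 0, 0, 1, 3.5, 0, 0, 1, 3.5, 0, 0, 0.5, 1.5, 0, 0, 0.5, 1, 0, 0])

```text
time: 5.95
ee_pos: [0.504, 0.202, 0.1954]
eef_rot: [0.189, 0.982, -0.001, -0.001]
ft_force: [0.2, -0.4, -4.3]
width: 0.0211
grip_force: 59.7
```

Emit:
arm_command(moves=[0, 0, 0, 6, 0, 0, 0, 7, 0, 0, 0, 7, 0, 0, 0, 7, 0, 0, 0, 0, 0, 0, 0, 0])

```text
time: 6.45
ee_pos: [0.5048, 0.1985, 0.1967]
eef_rot: [0.414, 0.91, -0.001, -0.0]
ft_force: [-0.6, -0.4, -2.9]
width: 0.022
grip_force: 59.7
```

Run:
```python
from h import *
st=r.read_state();print({k:np.round(st[k],4) for k in('time','ee_pos','eef_rot','ft_force','torque','width','grip_force','joint_positions')})
```

```text
{'time': np.float64(6.45), 'ee_pos': array([0.5048, 0.1985, 0.1967]), 'eef_rot': array([ 4.136e-01,  9.105e-01, -6.000e-04, -3.000e-04]), 'ft_force': array([-0.5617, -0.3591, -2.8878]), 'torque': array([-0.0368, -0.0112,  0.0078]), 'width': np.float64(0.022), 'grip_force': np.float64(59.7087), 'joint_positions': array([-0.8852,  0.1696,  0.4781,  1.7397, -0.0815,  1.2534,  0.3306])}
```

Emit:
arm_command(moves=[0.3, 0.5, 1, 0, 0, 0, 1.5, 0, 0, 0, 1.5, 0, 0, 0, 0.9, 0, 0, 0, 0, 0, 0, 0, 0, 0, 0, 0, 0, 0])

```text
time: 7.03
ee_pos: [0.5074, 0.2053, 0.1491]
eef_rot: [0.415, 0.91, 0.0, 0.0]
ft_force: [1.0, 0.2, -3.6]
width: 0.0216
grip_force: 59.7
```

Run:
```python
from h import *
s=shot('side','side2');t=shot('top','top2')
st=r.read_state();print(st['ee_pos'].round(4),st['ft_force'].round(2))
p=st['ee_pos']-[0,0,.0435]
a=overlay(s,'side',p,131.1,220,125,66,66,6);b=crop(t,180,180,66,66,6)
cv2.imwrite('pics/c4.png',np.hstack([a,b]))
```

```text
[0.5074 0.2053 0.1494] [ 0.1  -0.45 -3.53]
```

View pics/c4.png

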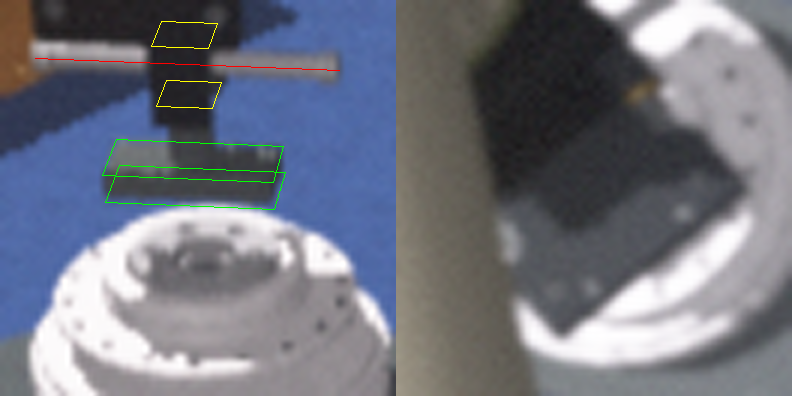

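Run:
```python
from h import *
from scipy.optimize import least_squares
s=cv2.imread('pics/side0.png');t=cv2.imread('pics/top0.png')
def cents(im,H,off,k=2):
    g=255-cv2.cvtColor(im,cv2.COLOR_BGR2GRAY).astype(float);P=[]
    for X,Y in H:
        u,v=(X+.5)/6-.5+off[0],(Y+.5)/6-.5+off[1];x0,y0=int(round(u)),int(round(v))
        w=g[y0-k:y0+k+1,x0-k:x0+k+1];w=np.clip(w-np.percentile(w,55),0,None);yy,xx=np.mgrid[y0-k:y0+k+1,x0-k:x0+k+1]
        P.append(((w*xx).sum()/w.sum(),(w*yy).sum()/w.sum()))
    return np.array(P)
def pat(q,n): 
    a=np.radians(q[2])+np.arange(6)*np.pi/3
    return pix(n,np.c_[q[0]+.021*np.cos(a),q[1]+.021*np.sin(a),np.full(6,.0815)])
for n,im,H,off in(('top',t,[(189,90),(242,107),(249,164),(202,201),(149,182),(144,126)],(180,180)),('side',s,[(189,78),(238,80),(259,104),(164,125),(150,100),(221,132)],(220,150))):
    P=cents(im,H,off)
    f=lambda q:np.array([ (d:=pat(q,n)-p)[np.argmin((d**2).sum(1))] for p in P]).ravel()
    b=min((least_squares(f,[.507,.205,a],x_scale=[.01,.01,10],loss='soft_l1') for a in(0,11,25,40)),key=lambda o:o.cost)
    print(n,b.x.round(4),b.x[2]%60,f(b.x).reshape(-1,2).round(2).tolist())
# side: where does spanner image (bar ends) say it is
m=(np.array([(33,48),(338,68)])+.5)/6-.5+(220,125)
z=.1494+.0195
S=lambda q:pix('side',span(np.array([q[0],q[1],z-.063]),q[2])['bar'])
def g(q): P=S(q);P=P[np.argsort(P[:,0])];return (P-m).ravel()
o=least_squares(g,[.507,.205,131],x_scale=[.01,.01,5]);print('bar by side',o.x.round(4),g(o.x).round(2))
# horizontal-only comparison pixel of axis
print(pix('side',[.5074,.2053,z]),m.mean(0))
```

```text
top [ 0.5075  0.2055 10.8918] 10.891840385185745 [[-0.05, 0.06], [-0.14, 0.25], [-0.13, -0.06], [0.13, -0.08], [0.07, -0.13], [0.11, -0.02]]
side [0.5089 0.2048 9.0963] 9.09632785649735 [[-0.54, -1.45], [1.11, -0.26], [-1.07, 0.0], [0.01, 0.64], [0.37, 0.36], [0.1, 0.17]]
bar by side [  0.5102   0.2098 128.6497] [ 0.38  0.21 -0.38 -0.14]
[250.68704883 135.29349111] [250.5  134.25]
```

Emit:
arm_command(moves=[0, 0, 0.7, 0, 0, 0, 0.7, 0, 0, 0, 0.5, 0, 0, 0, 0.2, 0, 0, 0, 0, 0, 0, 0, 0.05, 0, 0, 0, 0.05, 0, 0, 0, 0.05, 0, 0, 0, 0.05, 0, 0, 0, 0.05, 0, 0, 0, 0, 0])

```text
time: 8.05
ee_pos: [0.5069, 0.2052, 0.125]
eef_rot: [0.415, 0.91, 0.0, -0.0]
ft_force: [0.7, 0.1, -3.4]
width: 0.0218
grip_force: 59.7
```

```bash
cat > st.py <<'E'
from h import *
st=r.read_state();print({k:np.round(st[k],4).tolist() for k in('time','ee_pos','ft_force','torque','width','grip_force')},'yaw',np.degrees(np.arctan2(*R.from_quat(st['eef_rot']).as_matrix()[1::-1,0])).round(2))
E
python3 st.py
```

```text
{'time': 8.05, 'ee_pos': [0.5069, 0.2052, 0.125], 'ft_force': [0.6981, 0.1092, -3.4035], 'torque': [-0.0308, 0.013, 0.0594], 'width': 0.0218, 'grip_force': 59.708} yaw 130.99
```

Emit:
arm_command(moves=[0, 0, 0.05, 0, 0, 0, 0.05, 0, 0, 0, 0.05, 0, 0, 0, 0.05, 0, 0, 0, 0, 0, 0, 0, 0, 0])

```text
time: 8.55
ee_pos: [0.5074, 0.2051, 0.1232]
eef_rot: [0.415, 0.91, 0.0, 0.0]
ft_force: [3.7, -0.3, -3.2]
width: 0.0217
grip_force: 59.7
```

```bash
python3 st.py
```

```text
{'time': 8.55, 'ee_pos': [0.5074, 0.2051, 0.1232], 'ft_force': [3.74, -0.279, -3.2109], 'torque': [-0.0715, -0.7371, 0.0065], 'width': 0.0217, 'grip_force': 59.6549} yaw 130.98
```

Emit:
arm_command(moves=[-0.05, 0.05, 0, 0, 0, 0, 0, 0, 0, 0, 0, 0])

```text
time: 8.8
ee_pos: [0.5077, 0.2051, 0.123]
eef_rot: [0.415, 0.91, 0.0, 0.0]
ft_force: [1.3, -0.6, -2.9]
width: 0.0216
grip_force: 59.7
```

```bash
python3 st.py
```

```text
{'time': 8.8, 'ee_pos': [0.5077, 0.2051, 0.123], 'ft_force': [1.3491, -0.5737, -2.8525], 'torque': [-0.1009, -0.4463, 0.0492], 'width': 0.0216, 'grip_force': 59.6758} yaw 130.99
```

Compliant side contact, so it is easing into the holes. I add a little more +x and go deeper.

Emit:
arm_command(moves=[-0.03, 0.03, 0.05, 0, 0, 0, 0.05, 0, 0, 0, 0.05, 0, 0, 0, 0.05, 0, 0, 0, 0, 0])

```text
time: 9.22
ee_pos: [0.5081, 0.2051, 0.1209]
eef_rot: [0.415, 0.91, 0.0, 0.0]
ft_force: [2.1, -0.6, -3.1]
width: 0.0216
grip_force: 59.7
```

```bash
python3 st.py
```

```text
{'time': 9.2167, 'ee_pos': [0.5081, 0.2051, 0.1209], 'ft_force': [2.0976, -0.5921, -3.1232], 'torque': [-0.0957, -0.4874, 0.0221], 'width': 0.0216, 'grip_force': 59.6741} yaw 130.99
```

Emit:
arm_command(moves=[-0.03, 0.03, 0.05, 0, 0, 0, 0.05, 0, 0, 0, 0.05, 0, 0, 0, 0.05, 0, 0, 0, 0.05, 0, 0, 0, 0.05, 0, 0, 0, 0, 0])

```text
time: 9.8
ee_pos: [0.5083, 0.2051, 0.1179]
eef_rot: [0.415, 0.91, -0.0, -0.0]
ft_force: [1.1, -0.1, -4.5]
width: 0.0218
grip_force: 59.7
```

```bash
python3 st.py
```

```text
{'time': 9.8, 'ee_pos': [0.5083, 0.2051, 0.1179], 'ft_force': [1.1361, -0.074, -4.4897], 'torque': [-0.0603, -0.098, -0.0042], 'width': 0.0218, 'grip_force': 59.6986} yaw 130.99
```

Emit:
arm_command(moves=[0, 0, 0.05, 0, 0, 0, 0.03, 0, 0, 0, 0, 0])

```text
time: 10.05
ee_pos: [0.5085, 0.205, 0.1175]
eef_rot: [0.415, 0.91, 0.0, -0.0]
ft_force: [-0.4, -1.5, 1.0]
width: 0.0214
grip_force: 59.7
```

```bash
python3 st.py
```

```text
{'time': 10.05, 'ee_pos': [0.5085, 0.205, 0.1175], 'ft_force': [-0.437, -1.536, 0.9649], 'torque': [-0.1619, 0.2948, 0.0621], 'width': 0.0214, 'grip_force': 59.7151} yaw 130.99
```

Emit:
arm_command(moves=[0, 0, 0, 1, 0, 0, 0, 2, 0, 0, 0, 2, 0, 0, 0, 2, 0, 0, 0, 2, 0, 0, 0, 2, 0, 0, 0, 2, 0, 0, 0, 2, 0, 0, 0, 0])

```text
time: 10.8
ee_pos: [0.5088, 0.2049, 0.1175]
eef_rot: [0.531, 0.847, 0.0, 0.0]
ft_force: [0.2, -1.7, 0.5]
width: 0.0214
grip_force: 59.7
```

```bash
python3 st.py
```

```text
{'time': 10.8, 'ee_pos': [0.5088, 0.2049, 0.1175], 'ft_force': [0.2481, -1.6756, 0.5185], 'torque': [-0.404, -0.1448, 0.1684], 'width': 0.0214, 'grip_force': 59.6959} yaw 115.86
```

Emit:
arm_command(moves=[0, 0, 0, 1.5, 0, 0, 0, 1.5, 0, 0, 0, 1.5, 0, 0, 0, 1.5, 0, 0, 0, 1, 0, 0, 0, 0])

```text
time: 11.3
ee_pos: [0.5089, 0.2048, 0.1175]
eef_rot: [0.581, 0.814, 0.0, 0.0]
ft_force: [1.2, -2.4, 0.8]
width: 0.0215
grip_force: 59.7
```

```bash
python3 st.py
```

```text
{'time': 11.3, 'ee_pos': [0.5089, 0.2048, 0.1175], 'ft_force': [1.2372, -2.4132, 0.7536], 'torque': [-0.5118, -0.3668, 0.2009], 'width': 0.0215, 'grip_force': 59.6925} yaw 108.96
```

Emit:
arm_command(moves=[-0.04, 0, 0, 1, 0, 0, 0, 1, 0, 0, 0, 1, 0, 0, 0, 0])

```text
time: 11.63
ee_pos: [0.5089, 0.2047, 0.1175]
eef_rot: [0.602, 0.798, 0.0, 0.0]
ft_force: [0.9, -0.8, 1.8]
width: 0.0215
grip_force: 59.7
```

```bash
python3 st.py
```

```text
{'time': 11.6333, 'ee_pos': [0.5089, 0.2047, 0.1175], 'ft_force': [0.9392, -0.7511, 1.815], 'torque': [-0.4093, -0.4466, 0.2747], 'width': 0.0215, 'grip_force': 59.6765} yaw 105.91
```

Emit:
arm_command(moves=[0, 0, 0, 1, 0, 0, 0, 1, 0, 0, 0, 1, 0, 0, 0, 0])

```text
time: 11.97
ee_pos: [0.5089, 0.2047, 0.1174]
eef_rot: [0.623, 0.782, 0.0, 0.0]
ft_force: [2.6, -2.2, 2.7]
width: 0.0216
grip_force: 59.7
```

```bash
python3 st.py
```

```text
{'time': 11.9667, 'ee_pos': [0.5089, 0.2047, 0.1174], 'ft_force': [2.6413, -2.1903, 2.7444], 'torque': [-0.3573, -0.671, 0.2038], 'width': 0.0216, 'grip_force': 59.6614} yaw 102.89
```

Emit:
arm_command(moves=[0, 0, 0, 1, 0, 0, 0, 1, 0, 0, 0, 0])

```text
time: 12.22
ee_pos: [0.5088, 0.2047, 0.1174]
eef_rot: [0.637, 0.771, 0.0, 0.0]
ft_force: [2.4, -2.6, 3.0]
width: 0.0213
grip_force: 59.7
```

```bash
python3 st.py
```

```text
{'time': 12.2167, 'ee_pos': [0.5088, 0.2047, 0.1174], 'ft_force': [2.3823, -2.6426, 2.9977], 'torque': [-0.4619, -0.7602, 0.196], 'width': 0.0213, 'grip_force': 59.6525} yaw 100.89
```

Emit:
arm_command(moves=[-0.03, 0.02, 0, 1, 0, 0, 0, 1, 0, 0, 0, 0])

```text
time: 12.47
ee_pos: [0.5089, 0.2045, 0.1174]
eef_rot: [0.65, 0.76, 0.0, -0.0]
ft_force: [1.2, -1.2, 5.1]
width: 0.0217
grip_force: 59.7
```

```bash
python3 st.py
```

```text
{'time': 12.4667, 'ee_pos': [0.5089, 0.2045, 0.1174], 'ft_force': [1.2413, -1.1655, 5.1476], 'torque': [-0.3719, -0.5312, 0.2798], 'width': 0.0217, 'grip_force': 59.659} yaw 98.9
```

Emit:
arm_command(moves=[0, 0, 0, 1, 0, 0, 0, 1, 0, 0, 0, 0])

```text
time: 12.72
ee_pos: [0.5089, 0.2045, 0.1174]
eef_rot: [0.663, 0.748, 0.0, -0.0]
ft_force: [2.6, -0.8, 5.6]
width: 0.0216
grip_force: 59.7
```

```bash
python3 st.py
```

```text
{'time': 12.7167, 'ee_pos': [0.5089, 0.2045, 0.1174], 'ft_force': [2.6212, -0.8175, 5.5515], 'torque': [-0.3229, -0.5443, 0.2243], 'width': 0.0216, 'grip_force': 59.6604} yaw 96.88
```

Emit:
arm_command(moves=[0, 0.03, -0.02, 1, 0, 0, 0, 1, 0, 0, 0, 0])

```text
time: 12.97
ee_pos: [0.509, 0.2045, 0.1174]
eef_rot: [0.676, 0.737, -0.0, -0.0]
ft_force: [1.3, -1.8, 5.3]
width: 0.0213
grip_force: 59.7
```

```bash
python3 st.py
```

```text
{'time': 12.9667, 'ee_pos': [0.509, 0.2045, 0.1174], 'ft_force': [1.319, -1.7587, 5.2973], 'torque': [-0.3118, -0.2744, 0.2406], 'width': 0.0213, 'grip_force': 59.6701} yaw 94.88
```

Emit:
arm_command(moves=[0, 0, 0, 1, 0, 0, 0, 1, 0, 0, 0, 0])

```text
time: 13.22
ee_pos: [0.509, 0.2044, 0.1174]
eef_rot: [0.689, 0.725, -0.0, -0.0]
ft_force: [0.9, -0.7, 4.3]
width: 0.0213
grip_force: 59.8
```

```bash
python3 st.py
```

```text
{'time': 13.2167, 'ee_pos': [0.509, 0.2044, 0.1174], 'ft_force': [0.884, -0.7054, 4.2967], 'torque': [-0.4128, -0.1366, 0.5918], 'width': 0.0213, 'grip_force': 59.821} yaw 92.92
```

Emit:
arm_command(moves=[0, 0, 0, 0.3, 0, 0, 0, 0])

```text
time: 13.38
ee_pos: [0.5091, 0.2044, 0.1174]
eef_rot: [0.69, 0.724, -0.0, -0.0]
ft_force: [1.0, -2.2, 4.4]
width: 0.0216
grip_force: 59.9
```

```bash
python3 st.py
```

```text
{'time': 13.3833, 'ee_pos': [0.5091, 0.2044, 0.1174], 'ft_force': [0.9502, -2.2105, 4.442], 'torque': [-0.4131, -0.1526, 0.6296], 'width': 0.0216, 'grip_force': 59.9023} yaw 92.69
```

Emit:
arm_command(moves=[0, 0, 0, 0.4, 0, 0, 0, 0, 0, 0, 0, 0])

```text
time: 13.63
ee_pos: [0.5091, 0.2044, 0.1174]
eef_rot: [0.693, 0.721, -0.0, -0.0]
ft_force: [0.2, -2.0, 5.0]
width: 0.0216
grip_force: 60.0
```

```bash
python3 st.py
```

```text
{'time': 13.6333, 'ee_pos': [0.5091, 0.2044, 0.1174], 'ft_force': [0.1936, -1.9929, 5.0296], 'torque': [-0.4586, -0.094, 0.8184], 'width': 0.0216, 'grip_force': 60.0391} yaw 92.3
```

Emit:
arm_command(moves=[0, 0, 0, -1, 0, 0, 0, -1, 0, 0, 0, -0.6, 0, 0, 0, 0])

```text
time: 13.97
ee_pos: [0.5091, 0.2044, 0.1174]
eef_rot: [0.676, 0.737, 0.0, -0.0]
ft_force: [-0.1, -1.0, 5.0]
width: 0.0219
grip_force: 59.7
```

```bash
python3 st.py
```

```text
{'time': 13.9667, 'ee_pos': [0.5091, 0.2044, 0.1174], 'ft_force': [-0.0947, -0.954, 4.9688], 'torque': [-0.3078, -0.0418, -0.0442], 'width': 0.0219, 'grip_force': 59.6608} yaw 94.88
```

Emit:
arm_command(moves=[0, 0, -0.2, 0, 0, 0, -0.2, 0, 0, 0, -0.2, 0, 0, 0, -0.3, 0, 0, 0, -0.3, 0, 0, 0, -0.5, 0, 0, 0, -1, 0, 0, 0, -1.5, 0, 0, 0, -2, 0, 0, 0, -2, 0, 0, 0, 0, 0])

```text
time: 14.88
ee_pos: [0.511, 0.2051, 0.204]
eef_rot: [0.676, 0.736, 0.003, 0.001]
ft_force: [0.6, -0.5, -3.0]
width: 0.0216
grip_force: 59.7
```

```bash
python3 st.py
```

```text
{'time': 14.8833, 'ee_pos': [0.511, 0.2051, 0.204], 'ft_force': [0.5903, -0.4802, -2.9755], 'torque': [-0.0351, -0.0461, 0.0402], 'width': 0.0216, 'grip_force': 59.7053} yaw 94.87
```

Emit:
arm_command(moves=[-1.5, -0.3, 0, 0, -3, -0.6, 0, 0, -3.6, -0.7, 0, 0, -3.6, -0.7, 0, 0, -3.6, -0.7, 0, 0, -3.6, -0.7, 0, 0, -3.6, -0.7, 0, 0, -3.6, -0.7, 0, 0, -3.6, -0.7, 0, 0, -3.6, -0.7, 0, 0, -2, -0.4, 0, 0, -1.2, -0.2, 0, 0])

```text
time: 15.88
ee_pos: [0.4679, -0.169, 0.1991]
eef_rot: [0.678, 0.735, -0.0, -0.0]
ft_force: [0.4, 0.8, -4.3]
width: 0.0216
grip_force: 59.7
```

Emit:
arm_command(moves=[0, 0, 0, -7, 0, 0, 0, -7, 0, 0, 0, -7, 0, 0, 0, -7, 0, 0, 0, -7, 0, 0, 0, -7, 0, 0, 0, -7, 0, 0, 0, -7, 0, 0, 0, -7, 0, 0, 0, 0, 0, 0, 0, 0])

```text
time: 16.8
ee_pos: [0.469, -0.1655, 0.199]
eef_rot: [0.194, 0.981, 0.0, -0.0]
ft_force: [-1.0, 0.2, -3.8]
width: 0.0215
grip_force: 59.7
```

```bash
python3 st.py
```

```text
{'time': 16.8, 'ee_pos': [0.469, -0.1655, 0.199], 'ft_force': [-0.9735, 0.1938, -3.7998], 'torque': [-0.0096, 0.016, -0.0345], 'width': 0.0215, 'grip_force': 59.7072} yaw 157.64
```

Emit:
arm_command(moves=[-0.16, 0.2, 1, 0, 0, 0, 2, 0, 0, 0, 2.5, 0, 0, 0, 2.5, 0, 0, 0, 2, 0, 0, 0, 1, 0, 0, 0, 0, 0, 0, 0, 0, 0, 0, 0, 0, 0])

```text
time: 17.55
ee_pos: [0.4725, -0.1644, 0.0905]
eef_rot: [0.192, 0.981, 0.0, 0.001]
ft_force: [0.5, -0.4, -2.4]
width: 0.0216
grip_force: 59.7
```

```bash
python3 st.py
```

```text
{'time': 17.55, 'ee_pos': [0.4725, -0.1644, 0.0905], 'ft_force': [0.4847, -0.4058, -2.4122], 'torque': [0.0352, -0.0132, -0.0142], 'width': 0.0216, 'grip_force': 59.7076} yaw 157.83
```

Emit:
arm_command(moves=[0.1, -0.04, 0.5, 0, 0, 0, 0.3, 0, 0, 0, 0.2, 0, 0, 0, 0.2, 0, 0, 0, 0.2, 0, 0, 0, 0.2, 0, 0, 0, 0.2, 0, 0, 0, 0.1, 0, 0, 0, 0.1, 0, 0, 0, 0, 0])

```text
time: 18.38
ee_pos: [0.4706, -0.164, 0.0692]
eef_rot: [0.192, 0.981, 0.0, -0.0]
ft_force: [0.4, -0.5, -3.5]
width: 0.0214
grip_force: 59.7
```

```bash
python3 st.py
```

```text
{'time': 18.3833, 'ee_pos': [0.4706, -0.164, 0.0692], 'ft_force': [0.4452, -0.4774, -3.4858], 'torque': [0.0028, -0.0351, -0.0209], 'width': 0.0214, 'grip_force': 59.7079} yaw 157.89
```

Free and down in the bore. I lower the last 1.5 mm to contact.

Emit:
arm_command(moves=[0, 0, 0.05, 0, 0, 0, 0.05, 0, 0, 0, 0.05, 0, 0, 0, 0, 0])

```text
time: 18.72
ee_pos: [0.4707, -0.164, 0.0679]
eef_rot: [0.192, 0.981, 0.0, -0.0]
ft_force: [-0.4, -0.0, -3.3]
width: 0.0213
grip_force: 59.7
```

```bash
python3 st.py
```

```text
{'time': 18.7167, 'ee_pos': [0.4707, -0.164, 0.0679], 'ft_force': [-0.4331, -0.0433, -3.3269], 'torque': [0.0457, -0.0033, -0.0317], 'width': 0.0213, 'grip_force': 59.7079} yaw 157.89
```

Emit:
arm_command(moves=[0, 0, 0.05, 0, 0, 0, 0.02, 0, 0, 0, 0, 0])

```text
time: 18.97
ee_pos: [0.4708, -0.1641, 0.0674]
eef_rot: [0.192, 0.981, 0.0, 0.0]
ft_force: [-2.7, 0.2, 1.1]
width: 0.0214
grip_force: 59.7
```

```bash
python3 st.py
```

```text
{'time': 18.9667, 'ee_pos': [0.4708, -0.1641, 0.0674], 'ft_force': [-2.6954, 0.241, 1.075], 'torque': [0.126, 0.3424, 0.053], 'width': 0.0214, 'grip_force': 59.6846} yaw 157.88
```

Emit:
arm_command(moves=[0, 0, 0, 0, 0, 0, 0, 0, 0, 0, 0, 0, 0, 0, 0, 0, 0, 0, 0, 0, 0, 0, 0, 0, 0, 0, 0, 0, 0, 0, 0, 0, 0, 0, 0, 0, 0, 0, 0, 0, 0, 0, 0, 0, 0, 0, 0, 0], fingers=100)

```text
time: 19.97
ee_pos: [0.4707, -0.164, 0.0672]
eef_rot: [0.192, 0.981, 0.0, 0.0]
ft_force: [0.1, -0.6, -0.1]
width: 0.0854
grip_force: 0.0
```

Emit:
arm_command(moves=[0, 0, -0.5, 0, 0, 0, -1, 0, 0, 0, -2, 0, 0, 0, -3, 0, 0, 0, -3, 0, 0, 0, -3, 0, 0, 3, -2, 0, 0, 3, 0, 0, 0, 3, 0, 0, 0, 3, 0, 0, 0, 3, 0, 0, 0, 3, 0, 0])

```text
time: 20.97
ee_pos: [0.5389, 0.004, 0.2134]
eef_rot: [0.192, 0.981, 0.0, 0.001]
ft_force: [0.6, -0.5, 0.9]
width: 0.0868
grip_force: 0.0
```

```bash
python3 st.py
python3 - <<'E'
from h import *
t=shot('top','top3');s=shot('side','side3')
cv2.imwrite('pics/c5.png',np.vstack([crop(t,170,150,300,110,2.6),crop(s,210,140,250,100,3)[:,:780]]))
E
```

```text
{'time': 20.9667, 'ee_pos': [0.5389, 0.004, 0.2134], 'ft_force': [0.5509, -0.4671, 0.8808], 'torque': [0.0408, -0.0526, -0.001], 'width': 0.0868, 'grip_force': 0.0} yaw 157.87Traceback (most recent call last):
  File "<stdin>", line 3, in <module>
    return _nx.concatenate(arrs, 0, dtype=dtype, casting=casting)
           ~~~~~~~~~~~~~~~^^^^^^^^^^^^^^^^^^^^^^^^^^^^^^^^^^^^^^^
ValueError: all the input array dimensions except for the concatenation axis must match exactly, but along dimension 1, the array at index 0 has size 780 and the array at index 1 has size 750
```

Run:
```python
from h import *
t=cv2.imread('pics/top3.png');s=cv2.imread('pics/side3.png')
cv2.imwrite('pics/c5.png',np.vstack([crop(t,170,160,300,100,2.5),crop(s,210,140,250,110,3)]))
```

```text
(no output)
```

View pics/c5.png

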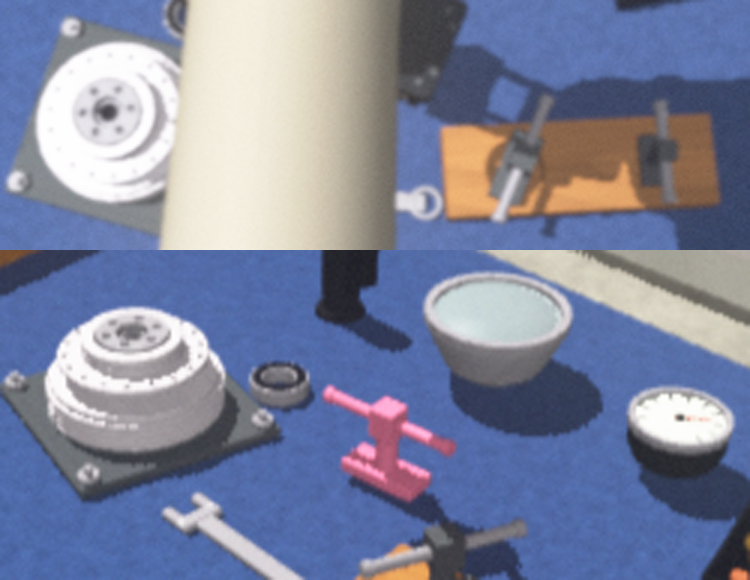

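The spanner stands upright in its own hole, at about (377,222) in the top view. The ring's holes have visibly turned, and the other goods are where they were.

Emit:
arm_command(moves=[0, 0, 0, 0, 0, 0, 0, 0, 0, 0, 0, 0])

```text
time: 21.32
ee_pos: [0.5382, 0.0012, 0.2127]
eef_rot: [0.193, 0.981, 0.0, 0.0]
ft_force: [-0.3, 0.3, 0.2]
width: 0.0871
grip_force: 0.0
```

```bash
python3 -c "
from bench import r
print(r.close_job())"
```

```text
the job is handed in; nothing more can be done
None
```

I handed the job in at about 21 s: the ring is firm against its shoulder at about 0.8 N m (highest reading), and the larger spanner stands upright in its own rack hole with the other goods in view unmoved; no verdict was returned.

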